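# Load the router's bit rack in reverse order

### The job

Move all four router bits from the pale setup rack into the ribbed machine rack, one to a pocket and in reverse order counted from the racks' black ends: the bit that stands nearest the setup rack's black end goes into the pocket farthest from the machine rack's black end, and so on. Turn each holder so that its oblong foot lies along the pocket and set it gently down on the pocket's floor, upright; do not drop the bits or tip them over.

Things in the scene. Friction and masses are not known exactly. Their poses are not given: they have to be found in the camera images.
- setup_rack: Rack the bits start in, left or right of the other: fixed pale wooden board 96 (x) x 300 (y) x 12 mm high with a black end block (10 thick, top 42 mm above the table) at its +y end. Carries the four coloured pads in a row at x = 0, y = +99, +33, -33, -99 mm. Origin: centre of its underside, on the table, z up.
- machine_rack: Rack to fill: fixed dark steel board 96 (x) x 300 (y) x 12 mm high, black end block (10 thick, top 42 mm above the table) at its +y end. Brown ribs 8 mm high on it frame four pockets 66 long (x) x 50 wide (y) mm, floor 12 mm above the table, centred at x = 0, y = +99, +33, -33, -99 mm. Origin: centre of its underside, on the table, z up.
- red_bit: Router bit in a red holder, 72 mm high, about 0.18 kg, loose on the red pad, turned up to 0.5 rad. Black oblong foot 50 (x) x 34 (y) x 10 high; red grip block 30 (x) x 28 (y), 10 to 44 mm up; steel bit from 44 to 72, a plain straight cutter 18 wide mm. Origin: centre of the foot's underside; z up, x along the foot's long side; half a turn about z makes no difference.
- red_pad: Flat red pad 76 (x) x 58 (y) x 4 mm high, fixed on the setup rack at one of its four places (top 16 mm above the table); it marks where the red bit started. Origin: centre of its underside, 12 mm above the table; axes as the rack's.
- blue_bit: Router bit in a blue holder, 72 mm high, about 0.18 kg, loose on the blue pad, turned up to 0.5 rad. Black oblong foot 50 (x) x 34 (y) x 10 high; blue grip block 30 (x) x 28 (y), 10 to 44 mm up; steel bit from 44 to 72, a cone-shaped cutter that widens upward to 28 mm. Origin: centre of the foot's underside; z up, x along the foot's long side; half a turn about z makes no difference.
- blue_pad: Flat blue pad 76 (x) x 58 (y) x 4 mm high, fixed on the setup rack at one of its four places (top 16 mm above the table); it marks where the blue bit started. Origin: centre of its underside, 12 mm above the table; axes as the rack's.
- green_bit: Router bit in a green holder, 72 mm high, about 0.18 kg, loose on the green pad, turned up to 0.5 rad. Black oblong foot 50 (x) x 34 (y) x 10 high; green grip block 30 (x) x 28 (y), 10 to 44 mm up; steel bit from 44 to 72, a rounded bulb-shaped cutter 26 wide mm. Origin: centre of the foot's underside; z up, x along the foot's long side; half a turn about z makes no difference.
- green_pad: Flat green pad 76 (x) x 58 (y) x 4 mm high, fixed on the setup rack at one of its four places (top 16 mm above the table); it marks where the green bit started. Origin: centre of its underside, 12 mm above the table; axes as the rack's.
- yellow_bit: Router bit in a yellow holder, 72 mm high, about 0.18 kg, loose on the yellow pad, turned up to 0.5 rad. Black oblong foot 50 (x) x 34 (y) x 10 high; yellow grip block 30 (x) x 28 (y), 10 to 44 mm up; steel bit from 44 to 72, a flat disc cutter 30 wide mm. Origin: centre of the foot's underside; z up, x along the foot's long side; half a turn about z makes no difference.
- yellow_pad: Flat yellow pad 76 (x) x 58 (y) x 4 mm high, fixed on the setup rack at one of its four places (top 16 mm above the table); it marks where the yellow bit started. Origin: centre of its underside, 12 mm above the table; axes as the rack's.
There are look-alikes about, which are no part of the job. What is shaped like the green_bit but orange or purple is not meant.

How it is judged (in metres and radians):
At the end, for the whole second after the job is handed in: Each bit is at rest, upright (0.08 rad), on the floor of its machine-rack pocket (height within 4 mm, 12 mm of the centre along each side, foot along the pocket within 0.42 rad); nth pad from the setup rack's black end means nth pocket from the machine rack's other end (((y of red_pad in the frame of setup_rack between 0.089 and 0.109 m and y of red_bit in the frame of machine_rack between -0.111 and -0.087 m) or (y of red_pad in the frame of setup_rack between 0.023 and 0.043 m and y of red_bit in the frame of machine_rack between -0.045 and -0.021 m) or (y of red_pad in the frame of setup_rack between -0.043 and -0.023 m and y of red_bit in the frame of machine_rack between 0.021 and 0.045 m) or (y of red_pad in the frame of setup_rack between -0.109 and -0.089 m and y of red_bit in the frame of machine_rack between 0.087 and 0.111 m)) and x of red_bit in the frame of machine_rack between -0.012 and 0.012 m and z of red_bit in the frame of machine_rack between 0.008 and 0.016 m and angle between the x axis of each of red_bit, blue_bit, green_bit, yellow_bit and the x axis of machine_rack, either way round below 0.42 rad and angle between each of red_bit, blue_bit, green_bit, yellow_bit's own z axis and vertical below 0.08 rad and linear speed of each of red_bit, blue_bit, green_bit, yellow_bit below 0.02 m/s and ((y of blue_pad in the frame of setup_rack between 0.089 and 0.109 m and y of blue_bit in the frame of machine_rack between -0.111 and -0.087 m) or (y of blue_pad in the frame of setup_rack between 0.023 and 0.043 m and y of blue_bit in the frame of machine_rack between -0.045 and -0.021 m) or (y of blue_pad in the frame of setup_rack between -0.043 and -0.023 m and y of blue_bit in the frame of machine_rack between 0.021 and 0.045 m) or (y of blue_pad in the frame of setup_rack between -0.109 and -0.089 m and y of blue_bit in the frame of machine_rack between 0.087 and 0.111 m)) and x of blue_bit in the frame of machine_rack between -0.012 and 0.012 m and z of blue_bit in the frame of machine_rack between 0.008 and 0.016 m and ((y of green_pad in the frame of setup_rack between 0.089 and 0.109 m and y of green_bit in the frame of machine_rack between -0.111 and -0.087 m) or (y of green_pad in the frame of setup_rack between 0.023 and 0.043 m and y of green_bit in the frame of machine_rack between -0.045 and -0.021 m) or (y of green_pad in the frame of setup_rack between -0.043 and -0.023 m and y of green_bit in the frame of machine_rack between 0.021 and 0.045 m) or (y of green_pad in the frame of setup_rack between -0.109 and -0.089 m and y of green_bit in the frame of machine_rack between 0.087 and 0.111 m)) and x of green_bit in the frame of machine_rack between -0.012 and 0.012 m and z of green_bit in the frame of machine_rack between 0.008 and 0.016 m and ((y of yellow_pad in the frame of setup_rack between 0.089 and 0.109 m and y of yellow_bit in the frame of machine_rack between -0.111 and -0.087 m) or (y of yellow_pad in the frame of setup_rack between 0.023 and 0.043 m and y of yellow_bit in the frame of machine_rack between -0.045 and -0.021 m) or (y of yellow_pad in the frame of setup_rack between -0.043 and -0.023 m and y of yellow_bit in the frame of machine_rack between 0.021 and 0.045 m) or (y of yellow_pad in the frame of setup_rack between -0.109 and -0.089 m and y of yellow_bit in the frame of machine_rack between 0.087 and 0.111 m)) and x of yellow_bit in the frame of machine_rack between -0.012 and 0.012 m and z of yellow_bit in the frame of machine_rack between 0.008 and 0.016 m); the robot touches nothing.
It fails at once if a bit is dropped or thrown (faster than 0.7 m/s with no finger on it: a free fall of some 25 mm) ((linear speed of red_bit above 0.7 m/s and contact force between the fingers and red_bit below 0.01 N) or (linear speed of blue_bit above 0.7 m/s and contact force between the fingers and blue_bit below 0.01 N) or (linear speed of green_bit above 0.7 m/s and contact force between the fingers and green_bit below 0.01 N) or (linear speed of yellow_bit above 0.7 m/s and contact force between the fingers and yellow_bit below 0.01 N)).
It fails at once if a bit is tipped over (leans more than 0.6 rad) (angle between any of red_bit, blue_bit, green_bit, yellow_bit's own z axis and vertical above 0.6 rad).
It also fails if it takes over 99 s, if anything falls off the work surface, if the arm or the gripper's body presses on something with over 40 N, if the wrist force passes 120 N, or if a joint passes its speed limit or range.

### The arm

A 6-joint arm with a two-finger parallel gripper is mounted at the origin on the work surface. World frame = base frame: x ahead of the robot, y to its left, z up, the work surface at z = 0. Lengths are in m, angles in degrees, forces in N, time in s.
With the tool pointing down it reaches from about 0.375 to 0.975 m from the base axis. Payload 3.8 kg.
Tool frame: the origin (TCP) lies between the finger pads; the fingertips stand 14 mm ahead of it and the grasp point (between the pads) lies 5 mm behind it; z points along the fingers, y is the line along which they close (so a half turn about z gives the same grasp; the last joint's range is limited). The gripper opens to 85 mm and grips with 20 to 120 N. Pads are 22 mm wide; open, the fingers measure 114 mm over their backs; the gripper's body (76 mm by 85 mm) begins 54 mm behind the grasp point. The pads swing forward as they close: fully open they stand 13 mm farther back than shut.
Start: joints at [66.583, 15.12, 91.902, -0, 72.978, -2.114], TCP at [0.245, 0.629, 0.245] pointing down, gripper open.
Joint ranges: [-150.88, 150.88], [-54.13, 125.18], [17.81, 147.31], [-75.09, 255.09], [0, 152.58], [-146.25, 146.25]. Speed limits (degrees/s): [147.25, 147.25, 180, 180, 180, 180].

### API

Orientations are given as [roll, pitch, yaw] about the fixed x, y, z axes, in that order (R = Rz(yaw) Ry(pitch) Rx(roll)).
In Python, from workcell import ctrl gives the robot as it stands. Calls block until the motion is done:
- ctrl.reach(position, orientation): joint-space move of the TCP to a pose.
- ctrl.line_to(position, orientation=None, velocity=0.15, max_force=None): straight line of the TCP; orientation=None keeps the orientation; velocity is the mean speed in m/s. With max_force (N) it stops when the force on the tool has changed by that much, and returns True; else False.
- ctrl.set_joints(angles): joint-space move.
- ctrl.gripper_open() and ctrl.close_gripper(grip_force=None): open the fingers fully, or close them until they stop; grip_force is the grip in N (None keeps the last).
- ctrl.hold(seconds).
- ctrl.inverse_kinematics(position, orientation): joint angles nearest the present ones, or None.
- ctrl.sense(): the state.
- ctrl.read_camera(name): name is "scene" or "top" or "wrist"; returns a dict with "pixels" (480x640x3 uint8, blue, green, red), "fx", "fy", "cx", "cy" (pixels), "position" and "orientation" of the camera in the world. Camera axes: x right, y down, z forward; pixel columns grow to the right and rows downward; lengths in m; the calibration is good to about 2 mm. A picture is of the moment at which its call begins. There is no depth.
A pose or a line that the arm cannot do raises ctrl.Unreachable and nothing moves.
- ctrl.sign_off(): hands the job in; it is judged then, once.
The state is a dict: "time_s": time; "joints": joint angles; "joint_velocities": joint speeds; "tau": joint torques, N m; "tcp_pos": TCP position; "eef_rot": TCP orientation; "ft_force": force on the tool from outside, world axes, zero at the start; "moment": the same for the moment, N m; "finger_gap": opening from 0.0 (shut) to 1.0 (fully open); "grasp_force": force on a finger pad.
Only numpy, scipy, OpenCV 4.12 (cv2) and the standard library are available. Lean on these libraries where they do the work, as an engineer would, in place of code of your own. Each camera call takes 0.05 s, during which the arm holds its last target. There are 200 camera calls.

## Working session

There is one attempt and no reset: what is moved stays moved. The work goes in short steps, each a Python script; the robot and the scene stay as the last script left them, time stands still between calls to the robot, and variables do not carry over. Pictures are saved under pics/ and viewed, at most 14 in all, crops included, and the job is handed in when it is done.

```bash
mkdir -p pics; ls; python3 - <<'E'
from workcell import ctrl
import cv2
for n in("top","scene"):
    c=ctrl.read_camera(n); cv2.imwrite(f"pics/{n}0.png",c["pixels"]); print(n,{k:c[k] for k in c if k!="pixels"})
print(ctrl.sense())
E
```

```text
pics
top {'fx': 540.2658866670401, 'fy': 540.2658866670401, 'cx': 316.3584419918648, 'cy': 236.94266507689446, 'position': array([0.35359889, 0.00402951, 0.88172667]), 'orientation': array([-1.66747851e+02, -5.04851033e-02, -9.00097308e+01])}
scene {'fx': 608.4163410558359, 'fy': 608.4163410558359, 'cx': 319.79777187918006, 'cy': 230.49962659446348, 'position': array([1.110851  , 0.07473023, 0.81526882]), 'orientation': array([-144.07189193,   -0.93634797,  100.13011106])}
{'time_s': 0.1, 'joints': array([ 6.65819005e+01,  1.51663136e+01,  9.19731256e+01,  5.49326249e-04,
        7.29789813e+01, -2.11397701e+00]), 'joint_velocities': array([ 0.03915155, -0.08567371, -0.14628071, -0.03333763, -0.05623767,
        0.02897036]), 'tau': array([ 4.73449454e-04, -5.16712761e+01, -3.68587518e+01, -1.11409156e-04,
        6.29723960e-03,  2.95389987e-05]), 'tcp_pos': array([0.24498288, 0.62829075, 0.24407207]), 'eef_rot': array([-1.79881679e+02, -4.89280723e-03,  1.58695711e+02]), 'ft_force': array([ 0.10794683, -0.31070607,  0.14053732]), 'moment': array([-0.05467232,  0.01232175, -0.01135729]), 'grasp_force': 0.0, 'finger_gap': 1.0007824095716606}
```

View pics/top0.png

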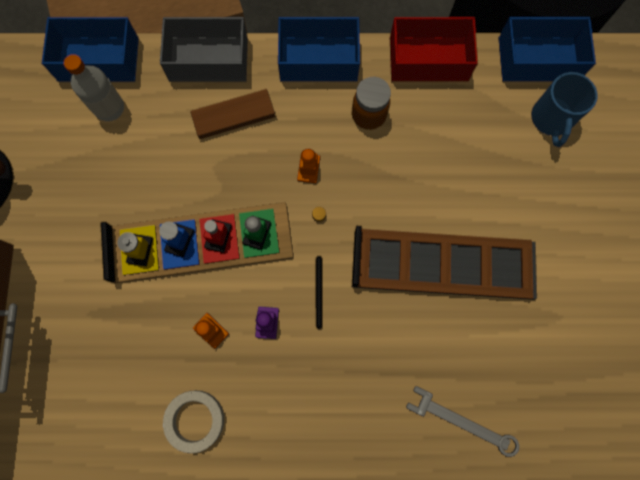

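View pics/scene0.png

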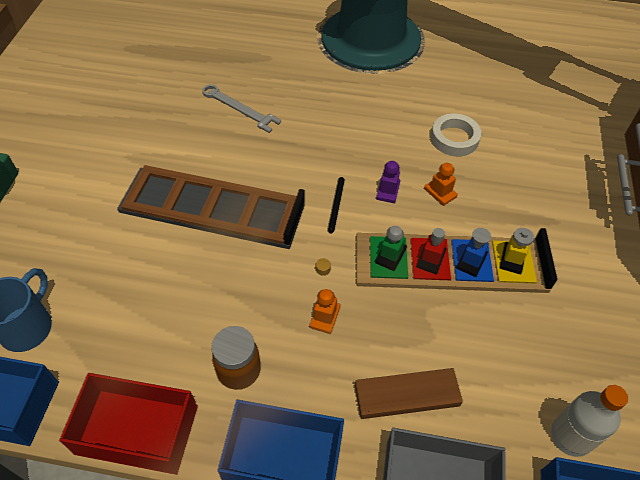

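The top view shows the setup rack with its corners near (105,224), (287,206), (293,257), (110,280). From the black end the order is yellow, blue, red, green. The machine rack has its black end at (357,256) and its four pockets at about (385,259), (425,262), (466,266) and (507,268).

```bash
cat > h.py <<'E'
from workcell import ctrl
import numpy as np, cv2
from scipy.spatial.transform import Rotation as Rn
def p2w(c,uv,z):
    R=Rn.from_euler('xyz',c["orientation"],degrees=True).as_matrix(); o=np.array(c["position"])
    uv=np.atleast_2d(uv).astype(float)
    d=np.c_[(uv[:,0]-c["cx"])/c["fx"],(uv[:,1]-c["cy"])/c["fy"],np.ones(len(uv))]@R.T
    return (o+d*((z-o[2])/d[:,2])[:,None])[:,:2]
def w2p(c,P):
    R=Rn.from_euler('xyz',c["orientation"],degrees=True).as_matrix()
    q=(np.atleast_2d(P)-c["position"])@R
    return np.c_[c["fx"]*q[:,0]/q[:,2]+c["cx"],c["fy"]*q[:,1]/q[:,2]+c["cy"]]
E
python3 - <<'E'
from h import *
c=ctrl.read_camera("top")
print(p2w(c,[[203,243],[118,250],[292,232]],.012),p2w(c,[[361,264],[535,268],[446,264]],.02))
ctrl.reach([.40,.17,.33],[180,0,90]) 
for i,(p) in enumerate([[.40,.17,.33],[.34,-.2,.33]]):
    ctrl.reach(p,[180,0,90]); ctrl.hold(.3)
    c=ctrl.read_camera("wrist"); cv2.imwrite(f"pics/w{i}.png",c["pixels"]); np.save(f"c{i}.npy",c,allow_pickle=True)
    print({k:c[k] for k in c if k!="pixels"})
s=ctrl.sense();print(s["time_s"],s["joints"])
E
```

```text
[[0.5481567  0.19017936]
 [0.53636157 0.32932371]
 [0.56684107 0.0435976 ]] [[ 0.51152279 -0.06906075]
 [ 0.50495158 -0.35037291]
 [ 0.51152164 -0.2067614 ]]
{'fx': 391.3573679221231, 'fy': 391.3573679221231, 'cx': 326.9778167512539, 'cy': 242.09245695657933, 'position': array([0.40079072, 0.24155836, 0.45857629]), 'orientation': array([ 1.63622293e+02, -1.43048322e-02,  4.36517384e-02])}
{'fx': 391.3573679221231, 'fy': 391.3573679221231, 'cx': 326.9778167512539, 'cy': 242.09245695657933, 'position': array([ 0.34105485, -0.12798493,  0.45859474]), 'orientation': array([ 1.63629358e+02, -1.75428682e-02,  1.19138400e-01])}
4.2917 [-3.40066353e+01 -1.91461607e+01  1.16286298e+02  3.73482172e-03
  8.28594368e+01 -3.40797940e+01]
```

```bash
python3 - <<'E'
from h import *
for i,(p) in enumerate([[.508,-.145,.31],[.548,.24,.31]]):
    ctrl.reach(p,[180,0,90]); ctrl.hold(.3)
    c=ctrl.read_camera("wrist"); n="ms"[i]; cv2.imwrite(f"pics/{n}.png",c["pixels"]); np.save(f"c{n}.npy",c,allow_pickle=True)
s=ctrl.sense();print(s["time_s"],s["joints"])
E
```

```text
7.175 [ 2.11968828e+01  4.91574102e+00  9.69832517e+01 -4.27730009e-03
  7.80915913e+01  2.12616415e+01]
```

View pics/m.png

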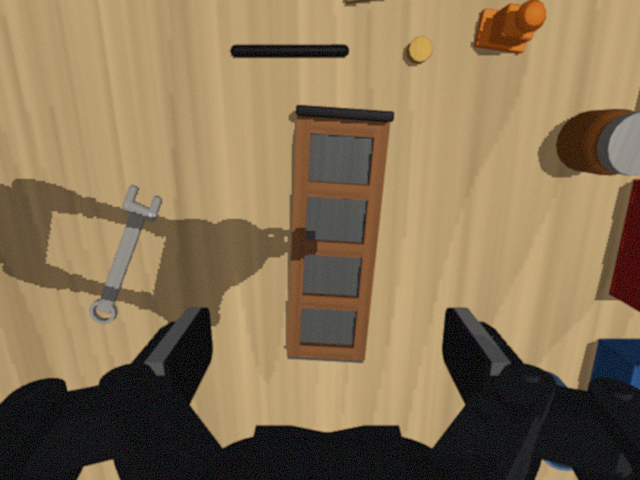

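View pics/s.png

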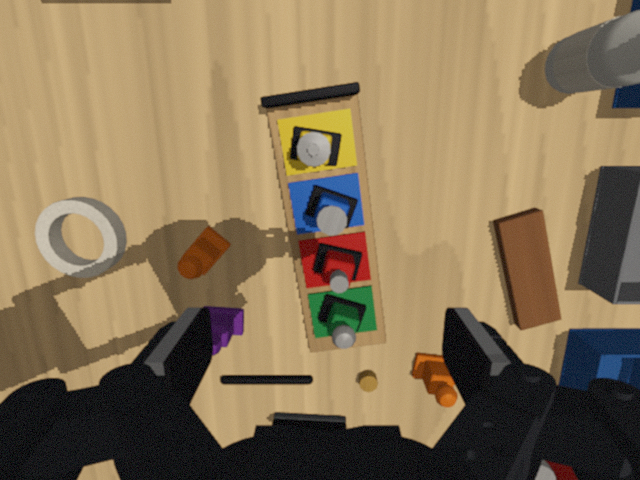

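The machine rack's brown frame has corners near (299,118), (388,124), (364,361) and (288,357). The setup rack's pads run from (278,119) to (377,333), and the black feet are visible. I'll rectify both onto a metric plane so I can measure them.

```bash
python3 - <<'E'
from h import *
for n,z,x0,y0 in (("s",.026,.49,.345),("m",.020,.45,-.05)):
    c=np.load(f"c{n}.npy",allow_pickle=True).item()
    # image: u = (y0-y)*2500 px/m, v = (x0+.12 - x)*2500 ; 800x300
    W=np.array([[x0+.12,y0],[x0+.12,y0-.32],[x0,y0-.32],[x0,y0]])
    src=w2p(c,np.c_[W,np.full(4,z)]).astype(np.float32)
    H=cv2.getPerspectiveTransform(src,np.float32([[0,0],[800,0],[800,300],[0,300]]))
    im=cv2.warpPerspective(c["pixels"],H,(800,300),flags=cv2.INTER_CUBIC)
    im=cv2.convertScaleAbs(im,alpha=1.6,beta=10)
    for u in range(0,800,100): cv2.putText(im,str(u),(u,10),0,.35,(255,255,255)); cv2.line(im,(u,12),(u,18),(255,255,255))
    for v in range(50,300,50): cv2.putText(im,str(v),(0,v),0,.35,(255,255,255))
    globals()[n]=im
cv2.imwrite("pics/rect.png",np.vstack([s,m]))
E
```

```text
(no output)
```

View pics/rect.png

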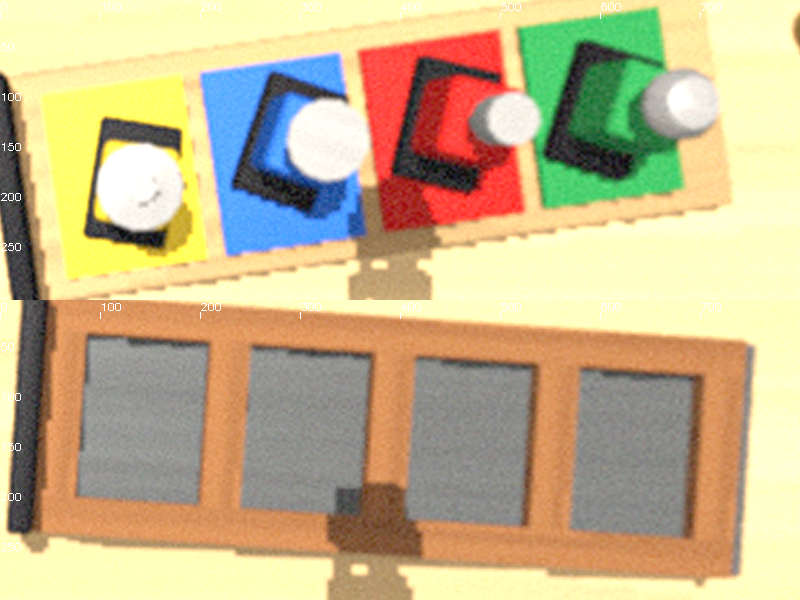

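The rectified view is clear. In it, the foot centres are yellow (133,183), blue (291,143), red (447,124) and green (605,110). The machine pocket centres run from (143,119) to (636,152). I'll check both against the top and scene cameras with an overlay.

```bash
cat >> h.py <<'E'
def q(u,v,x0,y0): return np.array([x0+.12-v/2500,y0-u/2500])
S=dict(x0=.49,y0=.345); M=dict(x0=.45,y0=-.05)
bits={"yellow":(q(133.5,183,**S),-9.1),"blue":(q(291.3,142.7,**S),-18.3),"red":(q(447,124,**S),-13.2),"green":(q(605,110,**S),-16.4)}
P1,P4=q(143.5,119,**M),q(636.5,152,**M)
ma=-4.0
pock=[P1+(P4-P1)*k/3 for k in range(4)]   # 0 = black end
def rect(c,a,l,w):
    R=Rn.from_euler('z',a,degrees=True).as_matrix()[:2,:2]
    return c+np.array([[l,w],[l,-w],[-l,-w],[-l,w]])/2@R.T
E
python3 - <<'E'
from h import *
out=[]
for n in("top","scene"):
    c=ctrl.read_camera(n); im=cv2.imread(f"pics/{n}0.png")
    K=3
    x,y,w,h=((90,190,470,130) if n=="top" else (100,150,470,150))
    im=cv2.resize(im,None,fx=K,fy=K,interpolation=2)
    def dr(r,z,col): cv2.polylines(im,[np.int32(w2p(c,np.c_[r,np.full(4,z)])*K+K/2)],1,col,1)
    for p,a in bits.values(): dr(rect(p,a,.05,.034),.026,(255,255,0))
    for p in pock: dr(rect(p,ma,.066,.05),.02,(255,255,0))
    ctr=(pock[0]+pock[3])/2; dr(rect(ctr,ma,.096,.3),.0,(0,255,255))
    out.append(cv2.resize(im[y*K:(y+h)*K,x*K:(x+w)*K],(800,int(800*h/w)),interpolation=3))
cv2.imwrite("pics/ov.png",np.vstack(out))
print(bits,pock)
E
```

```text
{'yellow': (array([0.5368, 0.2916]), -9.1), 'blue': (array([0.55292, 0.22848]), -18.3), 'red': (array([0.5604, 0.1662]), -13.2), 'green': (array([0.566, 0.103]), -16.4)} [array([ 0.5224, -0.1074]), array([ 0.518     , -0.17313333]), array([ 0.5136    , -0.23886667]), array([ 0.5092, -0.3046])]
```

View pics/ov.png

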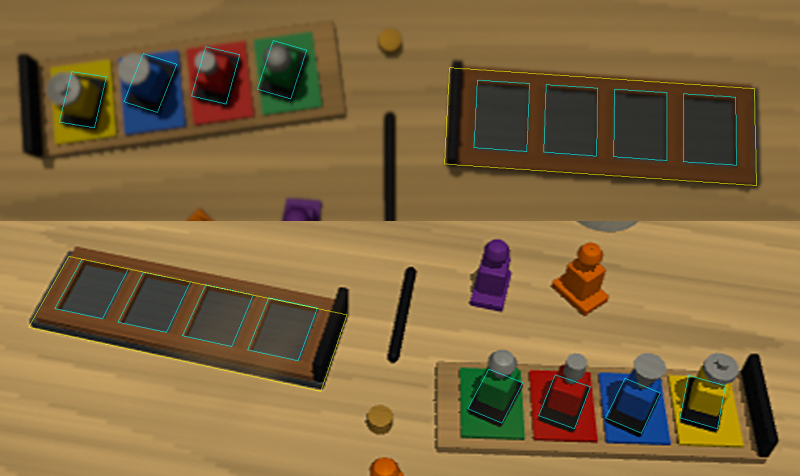

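The overlays agree in both cameras to about 2 mm. I'll start with the first bit, yellow, into the far pocket.

```bash
cat >> h.py <<'E'
def move(name,k,H=.17,G=.027):
    p,a=bits[name]; o=[180,0,90+a]; r=lambda s:round(s,3)
    ctrl.gripper_open()
    ctrl.reach([*p,H],o)
    hit=ctrl.line_to([*p,.016+G],velocity=.1,max_force=15)
    ctrl.close_gripper(50); s=ctrl.sense(); print(name,"hit",hit,"z",r(s["tcp_pos"][2]),"gap",r(s["finger_gap"]),"grip",r(s["grasp_force"]))
    ctrl.line_to([*p,H],velocity=.12)
    t=pock[k]; o=[180,0,90+ma]
    ctrl.line_to([*t,H],o,velocity=.22)
    ctrl.line_to([*t,.012+G+.012],velocity=.12)
    s=ctrl.sense(); print(" held gap",r(s["finger_gap"]),"grip",r(s["grasp_force"]))
    hit=ctrl.line_to([*t,.012+G-.004],velocity=.02,max_force=4)
    s=ctrl.sense(); print(" touch",hit,"z",r(s["tcp_pos"][2]))
    ctrl.hold(.2); ctrl.gripper_open(); ctrl.line_to([*t,H],velocity=.15)
    print(" t",ctrl.sense()["time_s"])
E
python3 - <<'E'
from h import *
move("yellow",3)
ctrl.reach([.508,-.145,.31],[180,0,90]); ctrl.hold(.2)
cv2.imwrite("pics/m1.png",ctrl.read_camera("wrist")["pixels"])
E
```

```text
yellow hit False z 0.043 gap 0.346 grip 50.979
 held gap 0.345 grip 50.473
 touch True z 0.039
 t 17.7333
```

View pics/m1.png

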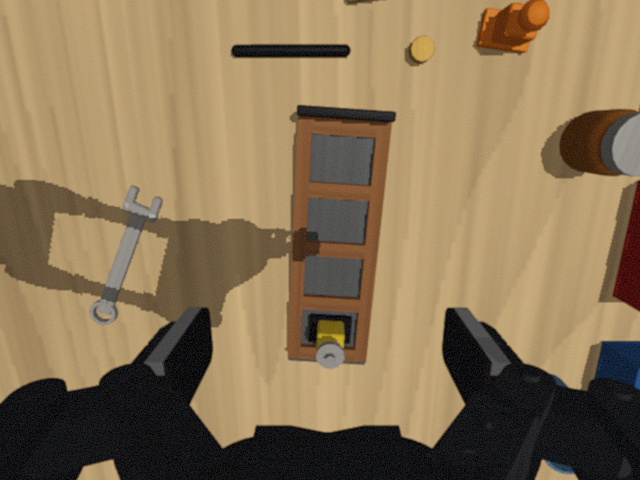

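Yellow stands upright in the far pocket, with its foot inside at (328,325). Touchdown was at the expected height, so I'll carry on with the other three.

```bash
python3 - <<'E'
from h import *
move("blue",2); move("red",1); move("green",0)
ctrl.reach([.508,-.125,.33],[180,0,90]); ctrl.hold(.2)
c=ctrl.read_camera("wrist")
W=rect((pock[0]+pock[3])/2,ma,.12,.32)[[0,1,2,3]]
src=w2p(c,np.c_[W,np.full(4,.022)]).astype(np.float32)
r=cv2.warpPerspective(c["pixels"],cv2.getPerspectiveTransform(src,np.float32([[0,0],[800,0],[800,300],[0,300]])),(800,300),flags=2)
ctrl.reach([.3,.45,.3],[180,0,90])
t=ctrl.read_camera("scene")["pixels"][120:270,100:500]
cv2.imwrite("pics/fin.png",np.vstack([cv2.convertScaleAbs(r,alpha=1.8,beta=10),cv2.resize(t,(800,300))]))
print(ctrl.sense()["time_s"])
E
```

```text
blue hit False z 0.043 gap 0.347 grip 50.98
 held gap 0.342 grip 50.471
 touch True z 0.039
 t 29.5583
red hit False z 0.043 gap 0.34 grip 50.938
 held gap 0.343 grip 50.453
 touch True z 0.039
 t 39.7167
green hit False z 0.043 gap 0.345 grip 51.043
 held gap 0.343 grip 50.514
 touch True z 0.039
 t 48.8667
52.05
```

View pics/fin.png

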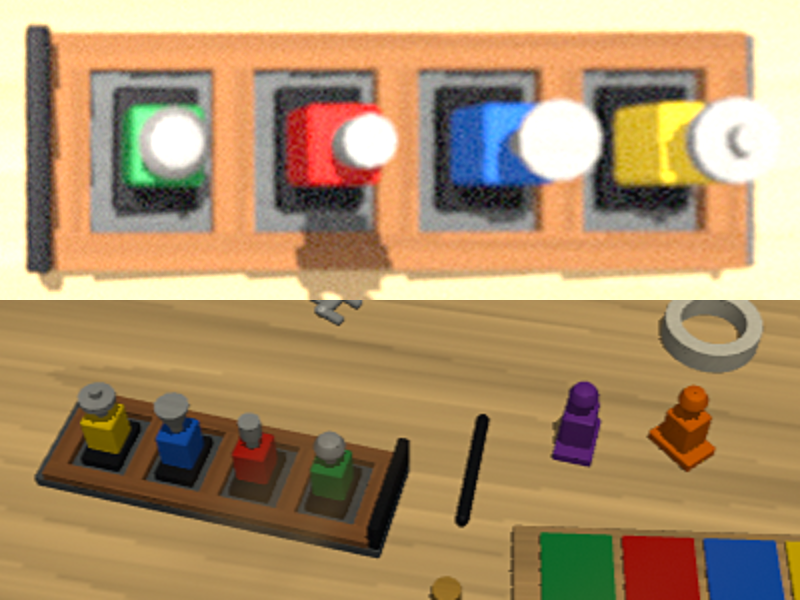

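All four bits stand upright and aligned. In the rectified view, the green foot centre (156,151) is within about 2 mm of its pocket centre (152,151), and the others look alike.

```bash
python3 -c "
from workcell import ctrl
print(ctrl.sign_off())"
```

```text
the job is handed in; nothing more can be done
None
```

All four bits are in the machine rack in reverse order (green, red, blue, yellow from its black end); the final pictures show them upright and near centre in their pockets, and I handed the job in at about 52 s without getting a verdict back.

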